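Pluck the red stamp from its sprung pocket and stand it on the bench block

ROBOT

A 7-joint arm with a two-finger parallel gripper is mounted at the origin on a cart in front of the work surface, level with it; the furniture and walls round the work are solid. World frame = base frame: x ahead of the robot, y to its left, z up, the work surface at z = 0. Lengths are in m, angles in rad, forces in N, time in s.
With the tool pointing down it reaches from about 0.4 to 0.875 m from the base axis. Payload 6.5 kg.
Tool frame: the origin (TCP) lies where the fingers leave the gripper's body, on its centre line; the fingertips stand r.tip_reach ahead of it and the grasp point (between the pads) lies 54 mm ahead of it (r.tip_reach is the distance from the TCP to the fingertips, in m); x points along the fingers, y is the direction in which the jaws open and shut, and the axes are right-handed (so a half turn about x gives the same grasp; the last joint's range is limited). The gripper opens to 85 mm and grips with 20 to 120 N. Pads are 22 mm wide; open, the fingers measure 114 mm over their backs; the gripper's body (76 mm by 85 mm) begins 54 mm behind the grasp point. The pads swing forward as they close: fully open they stand 13 mm farther back than shut.
Start: joints at [1.277, 0.536, -0.004, 1.538, 0.003, 1.067, -0.071], TCP at [0.147, -0.633, 0.304] pointing down, gripper open.
Joint ranges: [-2.7, 2.7], [-0.37, 2.16], [-1.27, 1.26], [0.24, 2.4], [-1.31, 4.45], [0.19, 1.91], [-2.76, 2.76]. Speed limits (rad/s): [2.39, 2.39, 3.14, 3.14, 3.14, 3.14, 3.14].

INTERFACE

Orientations are given as a rotation vector (axis times angle).
In Python, from station import r gives the robot as it stands. The module is installed in compiled form; this text tells all that it offers.
- The arm moves only by the tool servo_tool, never from a script. Its argument "commands" is text: rows parted by semicolons, each of 7 numbers parted by spaces: the shift along the tool's x, y, z each as a share of 20 mm, from -1 to 1, then the turn, a rotation vector about the tool's x, y, z each as a share of 6 degrees, from -1 to 1, then the opening, from 0 (shut) to 1 (fully open). In form: tx ty tz wx wy wz grip; .... A call has 1 to 12 rows; each row shifts and turns the commanded pose from where the row before left it, along the tool's axes as they then stand; what a row does not reach is not made up. A row lasts 1/12 s, in which the tool goes at most 41.7 mm and 7.16 degrees, less where a joint would pass 70% of its speed; a pose out of reach is approached as far as the arm can. A call with a number of a shift or a turn outside -1 to 1 is refused whole. A call with a gripper value outside its range is refused whole. The fingers move at their own pace and stop on an object; "squeeze" is the grip in N (left out, the last holds). Time passes only in rows, so rows that do not move let the fingers close. It gives the time, the measured TCP pose, the force and the opening at its end, in the units of the state.
- r.observe(): the state, without advancing time (a new reading comes with each control period).
- r.camera(name): name is "scene" or "top" or "wrist"; returns a dict with "img" (400x640x3 uint8, red, green, blue), "depth" (400x640 float32, m along the optical axis (not along the pixel's ray), 0 where there is no reading), "K" (3x3 intrinsics, pixels), "pose" (4x4, takes a point from camera to world coordinates); the wrist camera has in their place "hand_eye" (4x4, takes a point from camera to tool coordinates, whose origin is the TCP and whose axes are the tool frame's). Camera axes: x right, y down, z forward; pixel columns grow to the right and rows downward; lengths in m; the calibration is good to about 2 mm. A picture is of the moment at which its call begins: read the wrist's pose just before it.
- r.sign_off(): hands the job in, once; it reports no verdict.
The state is a dict: "clock": time; "joints": joint angles; "qd": joint speeds; "tau": joint torques, N m; "tool_pos": TCP position; "ee_rot": TCP orientation; "wrist_force": force on the tool from outside, world axes, zero at the start; "moment": the same for the moment, N m; "gripper_width": finger opening in m.
Only numpy, scipy, OpenCV 4.12 (cv2) and the standard library are available. Lean on these libraries where they do the work, as an engineer would, in place of code of your own. Each camera call takes 0.05 s, during which the arm holds its last target.

TASK

Pull the red-capped stamp out of its sprung pocket in the sloping rack, under the rack's light bar, and carry it to the steel bench block. Set it down gently, lowering it on until its foot is felt to touch before letting go, so that it stands upright, cap up, in the middle of the block. Leave the other stamps seated, and do not bump the rack hard or shift the block and the other things on the bench.

Things in the scene. Friction and masses are not known exactly. Their poses are not given: they have to be found in the camera images.
- rack: fixed stand for four stamps, 86 mm deep (x), 196 mm wide (y), 230 mm high. Origin: centre of its underside; z up, x to its back, front faces -x. A wooden pocket block (64 mm along the slope, 184 wide, 27 thick) slopes 35 degrees, low edge in front, so the pockets' axis points up and to the front: (-0.574, 0, 0.819) in this frame
- rack_row (a point): middle of the row of pockets on the sloping face (axes as rack). Four square pockets, 17.6 mm wide, 17 deep, in a row at y = -66, -22, 22, 66 mm. In each a sprung ball snaps into the stamp's neck (9 mm thick, from 5 to 15 mm above its foot): drawing a stamp out along the pocket's axis takes some 7 to 18 N in the first few mm; it is free after 17 mm
- light_bar (a point): middle of the underside of the rack's aluminium light bar (34 mm deep, 196 wide, 14 high, on two thin posts behind the row's ends), axes as rack. It hangs about 150 mm above the stamps' caps, so a gripper pointing straight down cannot reach them: tilt it by about 35 degrees, in line with the pockets
- stamp_red_c (a point): the stamp to fetch: steel stamp, a round peg 16 mm in diameter, 40 mm long, with a flat foot and a red plastic cap (16.6 mm across, the top 10 mm). This point is its centre, 20 mm from foot and top; z runs from foot to cap. It starts foot down in any of the four pockets, leaning 35 degrees to the rack's front, its upper 23 mm out of the face. 35 to 70 g; may slip in the fingers
- stamp_blue_c (a point): bystander, stays in its pocket: steel stamp, a round peg 16 mm in diameter, 40 mm long, with a flat foot and a blue plastic cap (16.6 mm across, the top 10 mm). This point is its centre, 20 mm from foot and top; z runs from foot to cap. It starts foot down in any of the four pockets, leaning 35 degrees to the rack's front, its upper 23 mm out of the face
- stamp_green_c (a point): bystander, stays in its pocket: steel stamp, a round peg 16 mm in diameter, 40 mm long, with a flat foot and a green plastic cap (16.6 mm across, the top 10 mm). This point is its centre, 20 mm from foot and top; z runs from foot to cap. It starts foot down in any of the four pockets, leaning 35 degrees to the rack's front, its upper 23 mm out of the face
- stamp_yellow_c (a point): bystander, stays in its pocket: steel stamp, a round peg 16 mm in diameter, 40 mm long, with a flat foot and a yellow plastic cap (16.6 mm across, the top 10 mm). This point is its centre, 20 mm from foot and top; z runs from foot to cap. It starts foot down in any of the four pockets, leaning 35 degrees to the rack's front, its upper 23 mm out of the face
- stamp_red: the same red-capped stamp, origin at the centre of its foot, z from foot to cap
- bench_block: loose light grey steel block with a thin black base, 67 x 67 mm and 20 mm high, about 0.7 kg; origin at the centre of its underside, z up
- block_top (a point): centre of the bench block's flat top, 20 mm above the bench: the red stamp shall stand here
- cutters: bystander: side cutters with blue handles, lying flat, 107 x 61 x 12 mm; origin under its middle
- tweezers: bystander: steel tweezers lying flat, 126 x 13 x 9 mm; origin under its middle
- tape: bystander: roll of tan masking tape lying flat, 92 mm across, 19 mm high; origin under its middle
- rouge: bystander: dark red bar of polishing compound with a white wrapper end, 108 x 35 x 32 mm; origin under its middle

How it is judged:
By the outcome, as a careful person would: the job done as asked, in the order asked, and still so for the second after the job is handed in, with the robot touching nothing.
It also fails if it takes over 45 s, if anything falls off the work surface, if the arm or the gripper's body presses on something with over 40 N, if the wrist force passes 120 N, or if a joint passes its speed limit or range.

## Working session

There is one attempt and no reset: what is moved stays moved. The work goes in short steps, Python scripts to look and compute and a tool call to move; the robot and the scene stay as the last step left them, time stands still between calls to the robot, and variables do not carry over. Pictures are saved under pics/ and viewed, and the job is handed in when it is done.

Besides the shell and the picture viewer there is one more tool, called by a JSON object that holds its "op" and its "data". servo_tool: Moves the arm, as the interface text tells. Shift numbers are shares of 20 mm and turn numbers shares of 6 degrees, none past 1 either way. Its arguments: {"type":"object","properties":{"commands":{"type":"string"},"squeeze":{"type":"number"}},"required":["commands"]}

```bash
mkdir -p pics; ls; cat > h.py <<'E'
import numpy as np,cv2
from scipy.spatial.transform import Rotation as R
from station import r
def snap(n,f):
    s=r.observe(); c=r.camera(n); cv2.imwrite('pics/'+f,c['img'][:,:,::-1])
    if n=='wrist':
        T=np.eye(4);T[:3,:3]=R.from_rotvec(s['ee_rot']).as_matrix();T[:3,3]=s['tool_pos'];c['pose']=T@c['hand_eye']
    return c
def pt(c,u,v,d=None,z=None):
    K=c['K'];P=c['pose'];ray=np.array([(u-K[0,2])/K[0,0],(v-K[1,2])/K[1,1],1.])
    o=P[:3,3];w=P[:3,:3]@ray
    if z is not None: return o+w*(z-o[2])/w[2]
    return o+w*(c['depth'][int(v),int(u)] if d is None else d)
E
python3 - <<'E'
from h import *
np.set_printoptions(precision=4,suppress=True)
s=r.observe();print(s,r.tip_reach)
for n in('scene','top','wrist'):
    c=snap(n,n+'0.png');print(n,c['K'][0,0],c['pose'])
np.savez
E
```

```text
pics
{'clock': 0.0, 'joints': array([ 1.2768,  0.5372, -0.0044,  1.5389,  0.0026,  1.0673, -0.0712]), 'qd': array([-0.0013,  0.0017,  0.0002, -0.0011,  0.0008,  0.0001, -0.0012]), 'tau': array([ -0.001 , -58.3402,   1.0481, -25.91  ,   0.0123,   0.0096,
         0.    ]), 'tool_pos': array([ 0.1467, -0.6327,  0.303 ]), 'ee_rot': array([ 2.1012,  0.2422, -2.1018]), 'wrist_force': array([-1.0982,  0.7837,  0.1161]), 'moment': array([-0.0695, -0.0219, -0.0213]), 'gripper_width': 0.08529176266645194} 0.0726
scene 375.3644728102531 [[-0.8226 -0.3252  0.4665  0.122 ]
 [-0.5687  0.4735 -0.6726  0.6178]
 [-0.0022 -0.8186 -0.5744  0.6889]
 [ 0.      0.      0.      1.    ]]
top 425.27588899911046 [[-0.0495 -0.9032  0.4263  0.1344]
 [-0.9988  0.0452 -0.0202  0.0042]
 [-0.0011 -0.4268 -0.9043  1.0895]
 [ 0.      0.      0.      1.    ]]
wrist 284.0018345861086 [[ 0.2254 -0.9258 -0.3035  0.2245]
 [-0.9743 -0.2141 -0.0703 -0.6135]
 [ 0.0001  0.3116 -0.9502  0.3742]
 [ 0.      0.      0.      1.    ]]
```

View pics/scene0.png

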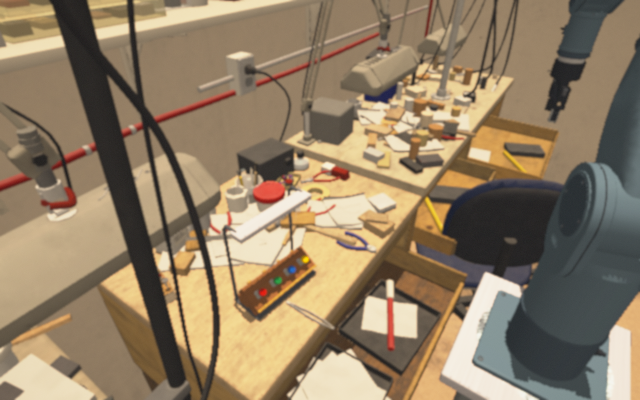

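View pics/top0.png

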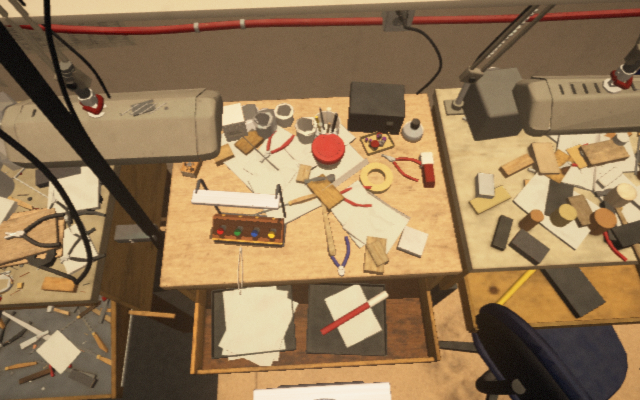

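View pics/wrist0.png

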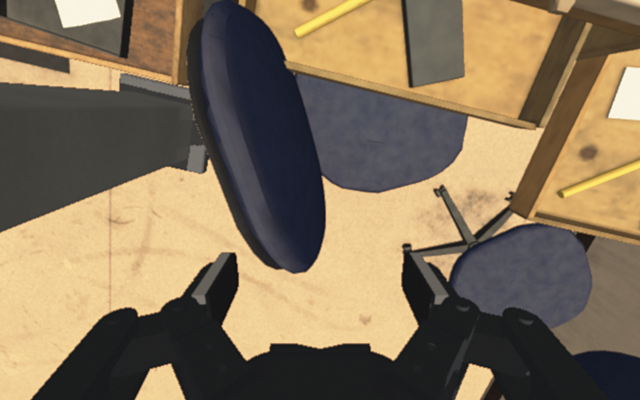

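The rack shows in top at about (247,230), with the red cap leftmost at (220,232) and the other caps to (270,235). The grey block seems to be at (412,241), with the cutters at (340,255). In scene, red is at (263,293).

```bash
python3 - <<'E'
from h import *
np.set_printoptions(precision=4,suppress=True)
c=snap('top','top1.png'); im=c['img'];
cv2.imwrite('pics/topz.png',cv2.resize(im[150:290,170:460][:,:,::-1],None,fx=2.7,fy=2.7,interpolation=cv2.INTER_CUBIC))
s=snap('scene','sc1.png')
cv2.imwrite('pics/scz.png',cv2.resize(s['img'][160:340,200:400][:,:,::-1],None,fx=3.3,fy=3.3,interpolation=cv2.INTER_CUBIC))
def caps(c,box):
    x0,y0,x1,y1=box;im=c['img'][y0:y1,x0:x1];h=cv2.cvtColor(im,cv2.COLOR_RGB2HSV)
    out={}
    for n,lo,hi in(('red',0,4),('green',50,85),('blue',100,125),('yellow',24,34)):
        m=((h[...,0]>=lo)&(h[...,0]<=hi)&(h[...,1]>170)&(h[...,2]>110)) if n!='red' else (((h[...,0]<=4)|(h[...,0]>174))&(h[...,1]>170)&(h[...,2]>110))
        k,l,st,ce=cv2.connectedComponentsWithStats(m.astype(np.uint8))
        if k>1:
            i=1+st[1:,4].argmax();u,v=ce[i]+[x0,y0];p=pt(c,round(u),round(v));out[n]=(u,v);print(n,st[i],(u,v),p)
    return out
a=caps(c,(205,210,290,250));b=caps(s,(235,245,320,320))
def tri(c1,p1,c2,p2):
    o=[];d=[]
    for c,p in((c1,p1),(c2,p2)):
        o.append(c['pose'][:3,3]);w=pt(c,*p,d=1)-o[-1];d.append(w/np.linalg.norm(w))
    A=np.stack([d[0],-d[1]],1);t=np.linalg.lstsq(A,o[1]-o[0],rcond=None)[0]
    q=[o[i]+d[i]*t[i] for i in(0,1)];return (q[0]+q[1])/2,np.linalg.norm(q[0]-q[1])
for n in a:
    if n in b: print(n,tri(c,a[n],s,b[n]))
for q in((412,241),(398,245),(420,255),(340,250),(190,230),(240,225)):print(q,pt(c,*q))
E
```

```text
red [12 19  7  5 24] (np.float64(219.70833333333334), np.float64(231.25)) [0.5196 0.2393 0.0625]
yellow [64 24  4  3 10] (np.float64(270.5), np.float64(235.0)) [0.5022 0.1114 0.0631]
red [24 44  8  7 48] (np.float64(262.5), np.float64(291.7916666666667)) [0.5205 0.2417 0.0633]
green [40 34  5  4 16] (np.float64(277.25), np.float64(280.4375)) [0.514  0.1993 0.066 ]
blue [54 22  5  5 20] (np.float64(291.25), np.float64(269.25)) [0.5093 0.1553 0.0652]
yellow [69 12  4  5 16] (np.float64(305.625), np.float64(259.1875)) [0.501  0.1087 0.0634]
red (array([0.5196, 0.2402, 0.0627]), np.float64(0.0014915012044575179))
yellow (array([0.5015, 0.11  , 0.0638]), np.float64(0.000626101531171165))
(412, 241) [ 0.4827 -0.2582  0.0186]
(398, 245) [ 0.4734 -0.2198  0.0191]
(420, 255) [ 0.4441 -0.2738  0.0173]
(340, 250) [ 0.4743 -0.0681 -0.0032]
(190, 230) [ 0.55    0.3352 -0.    ]
(240, 225) [0.5374 0.1905 0.0523]
```

View pics/topz.png

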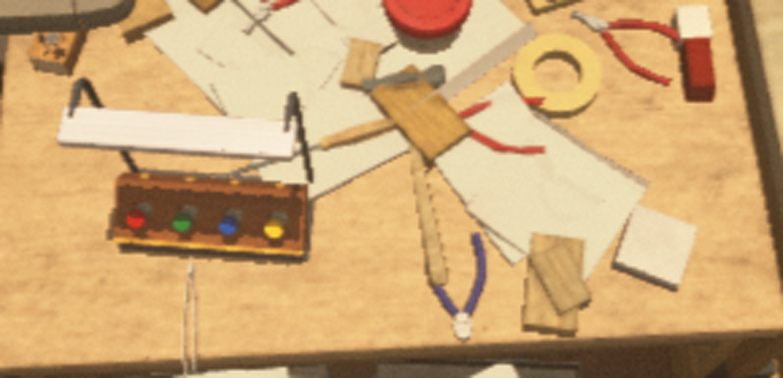

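View pics/scz.png

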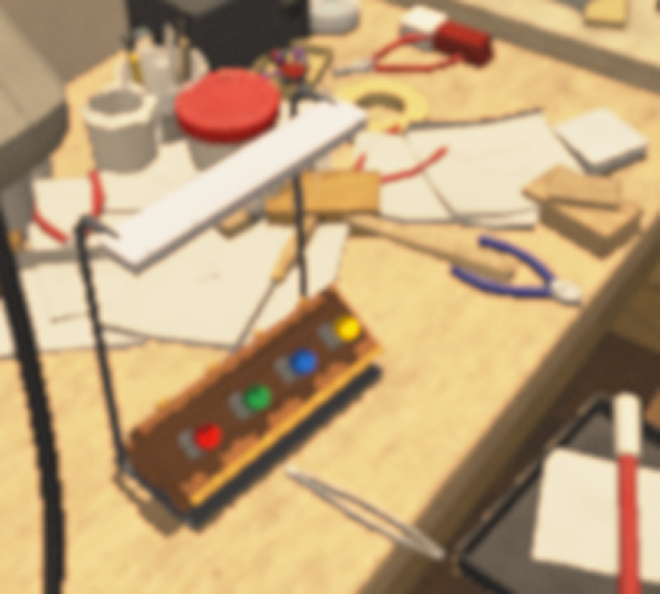

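```bash
cat >> h.py <<'E'
np.set_printoptions(precision=4,suppress=True)
def cur():
    s=r.observe();return np.array(s['tool_pos']),R.from_rotvec(s['ee_rot'])
def to(P,Rt,p0=None,R0=None):
    """tool-frame difference from current pose to target: shift (in 20mm units), turn (6deg units)"""
    if p0 is None:p0,R0=cur()
    return R0.inv().apply(np.array(P)-p0)/0.02, (R0.inv()*Rt).as_rotvec(degrees=True)/6
E
python3 - <<'E'
from h import *
p,Rc=cur();print(Rc.as_matrix());c=r.camera('wrist');print(c['hand_eye'])
yaw=np.arctan2(-.0181,.1302);xr=np.array([.9906,-.1377,0]);yr=np.array([.1377,.9906,0])
ax=-.5736*xr+np.array([0,0,.8192])
for sgn in(1,-1):
    X=-ax;Z=sgn*yr;Y=np.cross(Z,X);M=R.from_matrix(np.stack([X,Y,Z],1));print(sgn,M.as_matrix(),'rel',(Rc.inv()*M).as_rotvec(degrees=True))
E
```

```text
[[-0.0002  0.2259 -0.9742]
 [ 0.0008 -0.9742 -0.2259]
 [-1.     -0.0008  0.    ]]
[[-0.0016 -0.3114  0.9503 -0.0711]
 [ 1.     -0.0011  0.0014 -0.0013]
 [ 0.0006  0.9503  0.3114 -0.0802]
 [ 0.      0.      0.      1.    ]]
1 [[ 0.5682 -0.8113  0.1377]
 [-0.079   0.1128  0.9905]
 [-0.8191 -0.5736  0.    ]] rel [106.9935  33.7868 -23.1747]
-1 [[ 0.5682  0.8113 -0.1377]
 [-0.079  -0.1128 -0.9905]
 [-0.8191  0.5736 -0.    ]] rel [-66.7735  21.0266  30.6551]
```

{"op": "servo_tool", "data": {"commands": "0 -0.2 -1 -0.3 0 0 0.45;0 -0.2 -1 -0.3 0 0 0.45;0 -0.2 -1 -0.3 0 0 0.45;0 -0.2 -1 -0.3 0 0 0.45;0 -0.2 -1 -0.3 0 0 0.45;0 -0.2 -1 -0.3 0 0 0.45;0 -0.2 -1 -0.3 0 0 0.45;0 -0.2 -1 -0.3 0 0 0.45;0 -0.2 -1 -0.3 0 0 0.45;0 -0.2 -1 -0.3 0 0 0.45;0 -0.2 -1 -0.3 0 0 0.45;0 -0.2 -1 -0.3 0 0 0.45", "squeeze": 70}}

```text
clock: 1.3
tool_pos: [0.3493, -0.4948, 0.3039]
ee_rot: [1.874, 0.588, -1.874]
wrist_force: [0.0, -0.9, -0.3]
gripper_width: 0.0383
```

```bash
python3 - <<'E'
from h import *
s=r.observe();print(s['clock'],s['joints'],s['tool_pos'],s['gripper_width'],r.tip_reach)
c=snap('top','t2.png')
for q in((203,199),(240,201),(275,204),(240,206),(240,195)):print(q,pt(c,*q))
E
```

```text
1.3 [ 0.9886  0.4658 -0.1454  1.655   0.0762  1.0263 -0.144 ] [ 0.3493 -0.4948  0.3039] 0.03825818904379526 0.0726
(203, 199) [0.5343 0.2425 0.2294]
(240, 201) [0.5257 0.1605 0.2287]
(275, 204) [0.5154 0.0832 0.2269]
(240, 206) [0.5153 0.1608 0.2249]
(240, 195) [0.5392 0.1604 0.2313]
```

{"op": "servo_tool", "data": {"commands": "0 -0.25 -1 -0.3 0 0 0.45;0 -0.25 -1 -0.3 0 0 0.45;0 -0.25 -1 -0.3 0 0 0.45;0 -0.25 -1 -0.3 0 0 0.45;0 -0.25 -1 -0.3 0 0 0.45;0 -0.25 -1 -0.3 0 0 0.45;0 -0.25 -1 -0.3 0 0 0.45;0 -0.25 -1 -0.3 0 0 0.45;0 -0.25 -1 -0.3 0 0 0.45;0 -0.25 -1 -0.3 0 0 0.45;0 -0.25 -1 -0.3 0 0 0.45;0 -0.25 -1 -0.3 0 0 0.45"}}

```text
clock: 2.35
tool_pos: [0.4768, -0.2844, 0.3039]
ee_rot: [1.626, 0.873, -1.626]
wrist_force: [0.2, 0.2, -0.0]
gripper_width: 0.0388
```

{"op": "servo_tool", "data": {"commands": "0 -0.25 -1 -0.3 0 0 0.45;0 -0.25 -1 -0.3 0 0 0.45;0 -0.25 -1 -0.3 0 0 0.45;0 -0.25 -1 -0.3 0 0 0.45;0 -0.25 -1 -0.3 0 0 0.45;0 -0.25 -1 -0.3 0 0 0.45;0 -0.25 -1 -0.3 0 0 0.45;0 -0.25 -1 -0.3 0 0 0.45;0 -0.25 -1 -0.3 0 0 0.45;0 -0.25 -1 -0.3 0 0 0.45;0 -0.25 -1 -0.3 0 0 0.45;0 -0.25 -1 -0.3 0 0 0.45"}}

```text
clock: 3.35
tool_pos: [0.5178, -0.0421, 0.3039]
ee_rot: [1.361, 1.103, -1.361]
wrist_force: [0.6, 0.8, 0.2]
gripper_width: 0.0386
```

```bash
cat >> h.py <<'E'
xr=np.array([.9906,-.1377,0]);yr=np.array([.1377,.9906,0])
ax=-.5736*xr+np.array([0,0,.8192])
Mt=R.from_matrix(np.stack([-ax,np.cross(-yr,-ax),-yr],1))
E
python3 - <<'E'
from h import *
s=r.observe();print(s['clock'],s['joints'],s['tool_pos'],s['gripper_width'],Mt.as_matrix())
c=snap('wrist','w1.png')
for d in(.13,.2):
  T=np.array([.5196,.2402,.0627])+ax*(.054+d);print(T,to(T,Mt))
p,Rc=cur();print(Rc.as_matrix())
E
```

```text
3.35 [ 0.3823  0.3555 -0.4783  1.8598  0.1953  0.9723 -0.39  ] [ 0.5178 -0.0421  0.3039] 0.03855039740648925 [[ 0.5682  0.8113 -0.1377]
 [-0.079  -0.1128 -0.9905]
 [-0.8191  0.5736 -0.    ]]
[0.415  0.2547 0.2134] (array([  4.5745,  -7.9507, -13.2509]), array([-0.5957,  0.1588,  5.8322]))
[0.3753 0.2603 0.2708] (array([  1.7072,  -9.9549, -13.1317]), array([-0.5957,  0.1588,  5.8322]))
[[ 0.0004  0.9797 -0.2003]
 [ 0.0028 -0.2003 -0.9797]
 [-1.     -0.0001 -0.0028]]
```

View pics/w1.png

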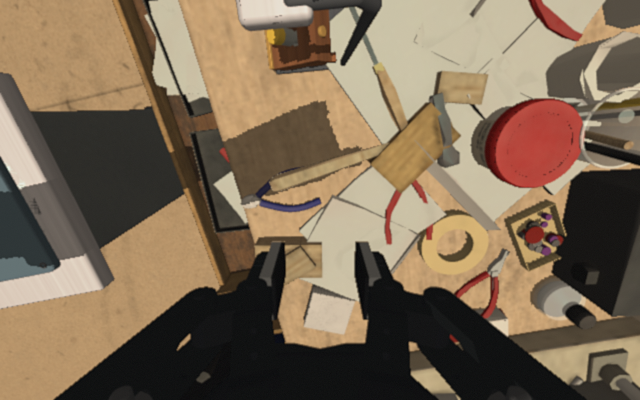

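{"op": "servo_tool", "data": {"commands": "0 -1 -1 0 0 0 0.45;0 -1 -1 0 0 0 0.45;0 -1 -1 0 0 0 0.45;0 -1 -1 0 0 0 0.45;0 -1 -1 0 0 0 0.45;0 -0.4 -1 0 0 0 0.45;0 -0.3 -1 0 0 0 0.45;0 -0.3 -1 0 0 0 0.45;0 -0.2 -1 0 0 0 0.45;0 -0.2 -1 0 0 0 0.45;0 -0.2 -1 0 0 0 0.45;0 -0.2 -1 0 0 0 0.45"}}

```text
clock: 4.4
tool_pos: [0.4349, 0.2207, 0.304]
ee_rot: [1.363, 1.102, -1.363]
wrist_force: [-0.3, 0.6, -0.0]
gripper_width: 0.0382
```

{"op": "servo_tool", "data": {"commands": "0 -0.2 -1 -0.1 0 1 0.45;0 -0.2 -0.9 -0.1 0 1 0.45;0 -0.2 -0.5 -0.1 0 1 0.45;0 0 0 -0.1 0 1 0.45;0 0 0 -0.1 0 1 0.45;0 0 0 -0.1 0 0.83 0.45;0 0 0 0 0 0 0.45"}}

```text
clock: 4.98
tool_pos: [0.4308, 0.27, 0.3017]
ee_rot: [1.485, 0.639, -0.866]
wrist_force: [-1.6, -0.3, 0.3]
gripper_width: 0.0386
```

```bash
python3 - <<'E'
from h import *
s=r.observe();print(s['clock'],s['joints'],s['tool_pos'],s['gripper_width'])
c=snap('wrist','w2.png')
for d in(.08,.13):
  T=np.array([.5196,.2402,.0627])+ax*(.054+d);print(T,to(T,Mt))
p,Rc=cur();print(Rc.as_matrix())
E
```

```text
4.9833 [-0.4983  0.2376 -0.4718  2.1641  1.0474  0.7744 -1.87  ] [0.4308 0.27   0.3017] 0.038622720164591916
[0.4435 0.2508 0.1725] (array([ 5.7397, -3.1121,  0.7048]), array([0.035 , 0.2213, 0.0286]))
[0.415  0.2547 0.2134] (array([ 3.2402, -3.1196,  0.7628]), array([0.035 , 0.2213, 0.0286]))
[[ 0.5624  0.8135 -0.1478]
 [-0.1016 -0.1094 -0.9888]
 [-0.8206  0.5711  0.0211]]
```

View pics/w2.png

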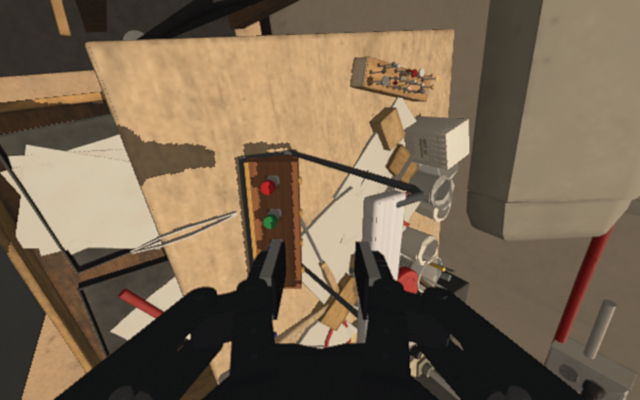

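{"op": "servo_tool", "data": {"commands": "0 -1 0.25 0.03 0.07 0 0.45;0.5 -1 0.25 0 0.07 0.03 0.45;1 -1 0.25 0 0.08 0 0.45;1 -0.1 0 0 0 0 0.45;1 0 0 0 0 0 0.45;0 0 0 0 0 0 0.45"}}

```text
clock: 5.53
tool_pos: [0.4221, 0.2533, 0.2077]
ee_rot: [1.503, 0.648, -0.863]
wrist_force: [0.1, -0.3, 0.5]
gripper_width: 0.0385
```

```bash
cat > caps.py <<'E'
from h import *
def caps(c,box=(0,0,640,400)):
    x0,y0,x1,y1=box;im=c['img'][y0:y1,x0:x1];h=cv2.cvtColor(im,cv2.COLOR_RGB2HSV);o={}
    for n,lo,hi in(('red',0,4),('green',50,85),('blue',100,125),('yellow',24,34)):
        H=h[...,0];m=((H<=4)|(H>174)) if n=='red' else (H>=lo)&(H<=hi)
        m=(m&(h[...,1]>150)&(h[...,2]>70)).astype(np.uint8)
        k,l,st,ce=cv2.connectedComponentsWithStats(m)
        if k>1:
            i=1+st[1:,4].argmax();u,v=ce[i]+[x0,y0]
            ys,xs=np.where(l==i);d=np.median(c['depth'][ys+y0,xs+x0]);o[n]=pt(c,u,v,d=d);print(n,st[i]+[x0,y0,0,0,0],(u,v),d,o[n])
    return o
E
python3 - <<'E'
from caps import *
s=r.observe();print(s['clock'],s['joints'],s['tool_pos'])
c=snap('wrist','w3.png')
caps(c,(150,120,400,260))
E
```

```text
5.5333 [-0.5505  0.3961 -0.4095  2.2789  1.3933  0.688  -2.2722] [0.4221 0.2533 0.2077]
red [309 186  19  20 277] (np.float64(317.9241877256318), np.float64(195.33574007220216)) 0.25601804 [0.5198 0.2427 0.0653]
green [312 232  11  15 124] (np.float64(317.14516129032256), np.float64(239.1209677419355)) 0.26990992 [0.5129 0.1995 0.0648]
```

View pics/w3.png

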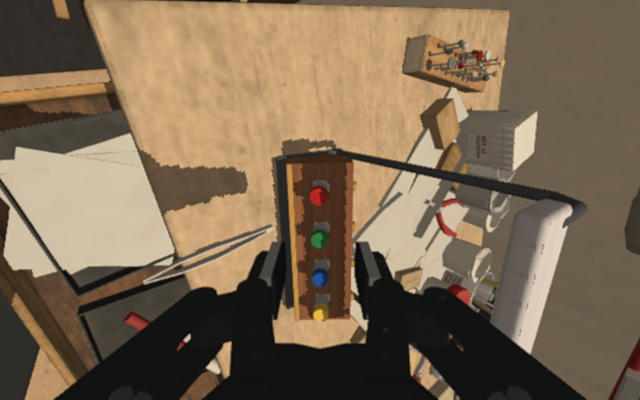

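```bash
python3 - <<'E'
from caps import *
C=np.array([.5198,.242,.065]);p,Rc=cur();print(Rc.inv().apply(C-p))
for d in(.04,.0):
  print(to(C+ax*(.054+d),Mt))
c=r.camera('wrist');im=c['depth'];print(c['K']);
# fingers depth: tool coords of finger tips
T=c['hand_eye']
for (u,v) in((372,250),(360,250),(365,245),(270,250),(280,247),(275,270),(378,312)):
  d=im[v,u];print(u,v,T[:3,:3]@np.array([(u-c['K'][0,2])/c['K'][0,0]*d,(v-c['K'][1,2])/c['K'][1,1]*d,d])+T[:3,3])
E
```

```text
[ 0.1747 -0.0014 -0.0025]
(array([ 4.035 , -0.0755, -0.1011]), array([-0.059 ,  0.0487,  0.0069]))
(array([ 6.0352, -0.0741, -0.1113]), array([-0.059 ,  0.0487,  0.0069]))
[[284.0018   0.     319.665 ]
 [  0.     284.0018 198.6763]
 [  0.       0.       1.    ]]
372 250 [0.2885 0.075  0.1139]
360 250 [ 0.0564  0.0208 -0.0121]
365 245 [ 0.0615  0.0241 -0.0122]
270 250 [ 0.0566 -0.0245 -0.012 ]
280 247 [ 0.0582 -0.0196 -0.0128]
275 270 [ 0.0386 -0.0193 -0.0119]
378 312 [ 0.0046  0.0193 -0.0178]
```

```bash
python3 - <<'E'
from caps import *
c=r.camera('wrist');T=c['hand_eye'];d=c['depth'];v,u=np.mgrid[:400,:640]
P=np.stack([(u-c['K'][0,2])/c['K'][0,0]*d,(v-c['K'][1,2])/c['K'][1,1]*d,d],-1)@T[:3,:3].T+T[:3,3]
m=(d>0.02)&(P[...,0]<.1)&(abs(P[...,1])<.06)
for s in(1,-1):
  q=P[m&(P[...,1]*s>0)];print(np.sort(q[:,0])[-20:],q[q[:,0].argsort()[-5:]])
E
```

```text
[0.0675 0.0676 0.0676 0.0677 0.068  0.0683 0.0683 0.0684 0.0685 0.0685
 0.0686 0.0689 0.069  0.0693 0.0694 0.0696 0.0696 0.07   0.0703 0.0706] [[ 0.0696  0.0197 -0.0025]
 [ 0.0696  0.0197 -0.0018]
 [ 0.07    0.0196 -0.0041]
 [ 0.0703  0.0197 -0.0033]
 [ 0.0706  0.0198 -0.0025]]
[0.0672 0.0672 0.0674 0.0674 0.0676 0.0677 0.0677 0.068  0.0684 0.0687
 0.0687 0.0687 0.0687 0.0688 0.0689 0.0692 0.0693 0.0697 0.0706 0.0707] [[ 0.0692 -0.0187 -0.0027]
 [ 0.0693 -0.0188 -0.0008]
 [ 0.0697 -0.0188 -0.003 ]
 [ 0.0706 -0.0189 -0.0038]
 [ 0.0707 -0.0189 -0.0031]]
```

{"op": "servo_tool", "data": {"commands": "1 0 0 -0.06 0.05 0 0.45;1 0 -0.1 0 0 0 0.45;1 -0.07 0 0 0 0 0.45;1 0 0 0 0 0 0.45;0 0 0 0 0 0 0.45"}}

```text
clock: 6.1
tool_pos: [0.4669, 0.2503, 0.1429]
ee_rot: [1.502, 0.654, -0.852]
wrist_force: [-0.7, -1.0, 0.4]
gripper_width: 0.0384
```

```bash
python3 - <<'E'
from caps import *
s=r.observe();print(s['clock'],s['joints'],s['tool_pos'],s['wrist_force'])
c=snap('wrist','w4.png')
o=caps(c,(220,120,400,300));p,Rc=cur()
for n in o:print(n,Rc.inv().apply(o[n]-p))
E
```

```text
6.1 [-0.5256  0.5755 -0.3426  2.2309  1.6648  0.6596 -2.4587] [0.4669 0.2503 0.1429] [-0.7228 -1.0096  0.4494]
red [305 224  26  28 553] (np.float64(317.4104882459313), np.float64(237.5877034358047)) 0.18265267 [0.5201 0.2434 0.0651]
green [308 287  16  13 161] (np.float64(315.48447204968943), np.float64(293.77018633540376)) 0.19553632 [0.5129 0.2015 0.0646]
red [ 0.0959 -0.0006  0.0001]
green [ 0.0954 -0.0021  0.0426]
```

View pics/w4.png

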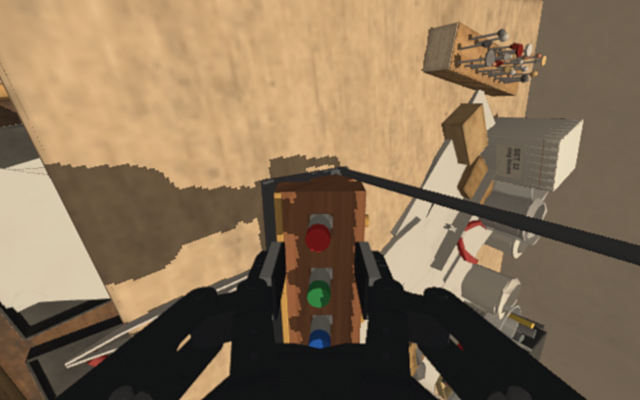

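```bash
python3 - <<'E'
from caps import *
c=r.camera('wrist');T=c['hand_eye'];d=c['depth'];v,u=np.mgrid[:400,:640]
P=np.stack([(u-c['K'][0,2])/c['K'][0,0]*d,(v-c['K'][1,2])/c['K'][1,1]*d,d],-1)@T[:3,:3].T+T[:3,3]
for q in((317,232),(317,238),(317,243),(295,238),(340,238),(345,262),(292,262),(318,200),(318,264),(300,200),(350,205)):print(q,P[q[1],q[0]])
# plane tilt of face
m=(abs(P[...,1])<.025)&(P[...,2]>-.03)&(P[...,2]<.03)&(P[...,0]>.112)&(P[...,0]<.125)
q=P[m];A=np.c_[q[:,1:],np.ones(len(q))];print(len(q),np.linalg.lstsq(A,q[:,0],rcond=None)[0],np.median(q[:,0]))
E
```

```text
(317, 232) [ 0.0954 -0.0012 -0.0039]
(317, 238) [ 0.0949 -0.0012  0.0001]
(317, 243) [ 0.0962 -0.0012  0.0043]
(295, 238) [ 0.1183 -0.0176  0.0116]
(340, 238) [0.1193 0.0156 0.0121]
(345, 262) [0.1192 0.0199 0.0322]
(292, 262) [ 0.1186 -0.0204  0.0318]
(318, 200) [ 0.1189 -0.0006 -0.0177]
(318, 264) [ 0.1166 -0.0007  0.0324]
(300, 200) [ 0.1176 -0.0132 -0.0181]
(350, 205) [ 0.1191  0.0221 -0.0139]
4161 [ 0.001  -0.0062  0.1188] 0.11872274684893708
```

{"op": "servo_tool", "data": {"commands": "0.5 -0.04 0 0 0 0 0.45;0.5 0 0 0 0 0 0.45;0.5 0 0 0 0 0 0.45;0.4 0 0 0 0 0 0.45;0 0 0 0 0 0 0.45;0 0 0 0 0 0 0.45"}}

```text
clock: 6.7
tool_pos: [0.4865, 0.2487, 0.1129]
ee_rot: [1.502, 0.656, -0.848]
wrist_force: [-1.3, -0.4, 0.0]
gripper_width: 0.0385
```

```bash
python3 - <<'E'
from caps import *
s=r.observe();print(s['clock'],s['joints'],s['wrist_force'],s['gripper_width'])
c=snap('wrist','w5.png');T=c['hand_eye'];d=c['depth'];v,u=np.mgrid[:400,:640]
P=np.stack([(u-c['K'][0,2])/c['K'][0,0]*d,(v-c['K'][1,2])/c['K'][1,1]*d,d],-1)@T[:3,:3].T+T[:3,3]
o=caps(c,(220,120,400,380));p,Rc=cur();print(Rc.inv().apply(o['red']-p))
m=(abs(P[...,1])<.025)&(P[...,2]>-.03)&(P[...,2]<.03)&(P[...,0]>.075)&(P[...,0]<.085)
print(np.median(P[m][:,0]),m.sum())
E
```

```text
6.7 [-0.5062  0.6563 -0.3242  2.1988  1.7723  0.6592 -2.5275] [-1.2698 -0.4038  0.0042] 0.03848942487043992
red [304 252  31  35 862] (np.float64(319.1322505800464), np.float64(268.92111368909514)) 0.14899214 [0.5203 0.2439 0.0649]
green [307 328  20  20 287] (np.float64(316.18815331010455), np.float64(337.2334494773519)) 0.16220568 [0.5126 0.2003 0.0644]
[0.059  0.0003 0.0004]
0.08153882915803573 4936
```

View pics/w5.png

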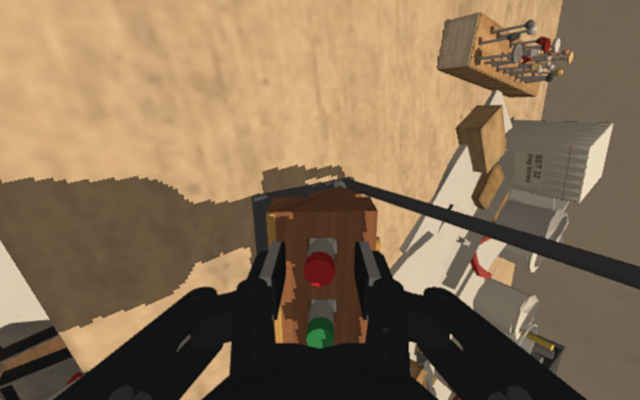

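{"op": "servo_tool", "data": {"commands": "0.1 0 0 0 0 0 0.45;0 0 0 0 0 0 0.25;0 0 0 0 0 0 0.25;0 0 0 0 0 0 0.25;0 0 0 0 0 0 0.25", "squeeze": 60}}

```text
clock: 7.17
tool_pos: [0.4877, 0.2482, 0.1106]
ee_rot: [1.502, 0.656, -0.849]
wrist_force: [-0.1, -0.8, 0.1]
gripper_width: 0.0215
```

```bash
python3 - <<'E'
from caps import *
s=r.observe();print(s['clock'],s['wrist_force'],s['gripper_width'])
c=snap('wrist','w6.png');T=c['hand_eye'];d=c['depth'];v,u=np.mgrid[:400,:640]
P=np.stack([(u-c['K'][0,2])/c['K'][0,0]*d,(v-c['K'][1,2])/c['K'][1,1]*d,d],-1)@T[:3,:3].T+T[:3,3]
for q in((300,260),(297,262),(340,260),(345,262),(319,269),(310,269),(328,269)):print(q,P[q[1],q[0]])
m=(abs(P[...,1])<.05)&(P[...,2]>-.03)&(P[...,2]<.03)&(P[...,0]<.076)&(d>.02)
h=cv2.cvtColor(c['img'],cv2.COLOR_RGB2HSV);m&=h[...,1]<130
for s in(1,-1):
  q=P[m&(P[...,1]*s>0)];print(q[q[:,0].argsort()[-5:]])
cv2.imwrite('pics/w6z.png',cv2.resize(c['img'][200:360,220:420,::-1],None,fx=3,fy=3))
E
```

```text
7.1667 [-0.1369 -0.8474  0.0892] 0.021515090778318896
(300, 260) [ 0.0661 -0.0102 -0.0007]
(297, 262) [ 0.0468 -0.0102 -0.011 ]
(340, 260) [ 0.0588  0.0111 -0.005 ]
(345, 262) [ 0.0449  0.0123 -0.0121]
(319, 269) [ 0.0551  0.0002 -0.002 ]
(310, 269) [ 0.0555 -0.0044 -0.0017]
(328, 269) [ 0.0547  0.0048 -0.0022]
[[ 0.0758  0.0059 -0.0042]
 [ 0.0758  0.0071 -0.0022]
 [ 0.0758  0.0007 -0.0054]
 [ 0.076   0.0071 -0.0028]
 [ 0.076   0.0042 -0.0047]]
[[ 0.0754 -0.0016 -0.005 ]
 [ 0.0756 -0.0033 -0.0043]
 [ 0.0756 -0.0296 -0.0162]
 [ 0.0758 -0.001  -0.0055]
 [ 0.0759 -0.0062 -0.0002]]
```

View pics/w6z.png

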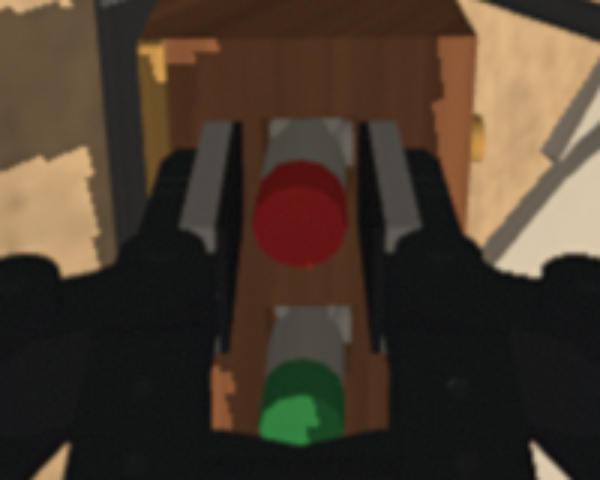

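Jaws straddle the red cap, well centred, with the tips clear of the face. Next I close on it.

{"op": "servo_tool", "data": {"commands": "0 0 0 0 0 0 0.15;0 0 0 0 0 0 0.1;0 0 0 0 0 0 0;0 0 0 0 0 0 0;0 0 0 0 0 0 0;0 0 0 0 0 0 0", "squeeze": 70}}

```text
clock: 7.72
tool_pos: [0.4879, 0.2483, 0.1108]
ee_rot: [1.502, 0.655, -0.848]
wrist_force: [-2.1, -0.8, 4.7]
gripper_width: 0.0132
```

```bash
python3 - <<'E'
from caps import *
s=r.observe();print(s['clock'],s['joints'],s['wrist_force'],s['gripper_width'],s['tool_pos'])
E
```

```text
7.7167 [-0.5049  0.662  -0.3225  2.1965  1.7795  0.6595 -2.532 ] [-2.1145 -0.7571  4.7299] 0.01321086960451048 [0.4879 0.2483 0.1108]
```

```bash
python3 - <<'E'
from caps import *
c=snap('wrist','w7.png')
cv2.imwrite('pics/w7z.png',cv2.resize(c['img'][200:360,220:420,::-1],None,fx=3,fy=3))
E
```

```text
(no output)
```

View pics/w7z.png

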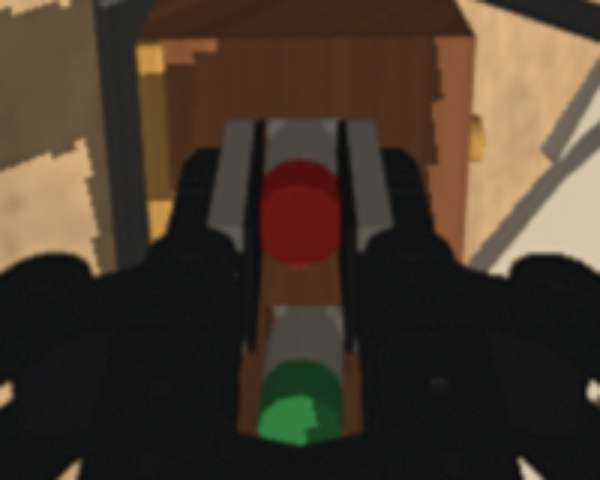

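{"op": "servo_tool", "data": {"commands": "-0.1 0 0 0 0 0 0;-0.1 0 0 0 0 0 0;-0.1 0 0 0 0 0 0;-0.1 0 0 0 0 0 0"}}

```text
clock: 8.1
tool_pos: [0.4833, 0.2479, 0.1163]
ee_rot: [1.501, 0.655, -0.851]
wrist_force: [5.6, 0.4, -9.0]
gripper_width: 0.0134
```

{"op": "servo_tool", "data": {"commands": "-0.15 0 0 0 0 0 0;-0.15 0 0 0 0 0 0;-0.2 0 0 0 0 0 0;-0.2 0 0 0 0 0 0;-0.2 0 0 0 0 0 0;0 0 0 0 0 0 0"}}

```text
clock: 8.6
tool_pos: [0.4724, 0.2507, 0.1324]
ee_rot: [1.502, 0.657, -0.848]
wrist_force: [-0.2, -0.3, -0.7]
gripper_width: 0.0137
```

```bash
python3 - <<'E'
from caps import *
s=r.observe();print(s['clock'],s['wrist_force'],s['gripper_width'])
c=snap('wrist','w8.png');o=caps(c,(280,200,370,300));p,Rc=cur();print(Rc.inv().apply(o['red']-p))
cv2.imwrite('pics/w8z.png',cv2.resize(c['img'][200:360,220:420,::-1],None,fx=3,fy=3))
E
```

```text
8.6 [-0.25   -0.2549 -0.6572] 0.013659606811536752
red [307 253  26  36 790] (np.float64(319.5050632911392), np.float64(270.71772151898733)) 0.14656548 [0.505  0.2465 0.0865]
[ 0.0561  0.0003 -0.0002]
```

View pics/w8z.png

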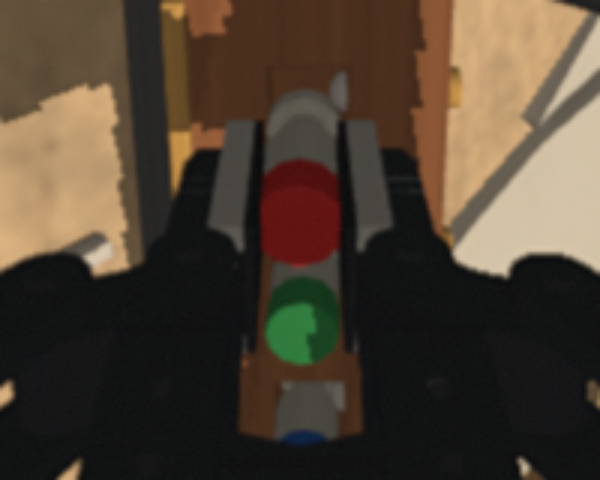

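{"op": "servo_tool", "data": {"commands": "-0.5 0 0 0 0 0 0;-1 0 0 0 0 0 0;-1 0 0 0 0 0 0;-1 0 0 0 0 0 0;-0.8 0.6 0 0 0 0 0;-0.8 0.6 0 0 0 0 0;-0.8 0.6 0 0 0 0 0;-0.8 0.6 0 0 0 0 0;-0.8 0.6 0 0 0 0 0;-0.8 0.6 0 0 0 0 0"}}

```text
clock: 9.48
tool_pos: [0.4363, 0.2544, 0.3099]
ee_rot: [1.501, 0.656, -0.849]
wrist_force: [0.8, 0.6, -0.5]
gripper_width: 0.0132
```

```bash
cat > blk.py <<'E'
from h import *
def blk(c,z=.02,box=None,f='b.png'):
    im=c['img'];d=c['depth'];v,u=np.mgrid[:400,:640];K=c['K']
    P=np.stack([(u-K[0,2])/K[0,0]*d,(v-K[1,2])/K[1,1]*d,d],-1)@c['pose'][:3,:3].T+c['pose'][:3,3]
    h=cv2.cvtColor(im,cv2.COLOR_RGB2HSV)
    m=(h[...,1]<60)&(h[...,2]>120)&(abs(P[...,0]-.47)<.08)&(abs(P[...,1]+.25)<.08)&(P[...,2]>.010)&(P[...,2]<.03)
    k,l,st,ce=cv2.connectedComponentsWithStats(m.astype(np.uint8));i=1+st[1:,4].argmax()
    m=(l==i).astype(np.uint8);ct=max(cv2.findContours(m,0,2)[0],key=cv2.contourArea)
    cv2.imwrite('pics/'+f,cv2.resize((im*m[...,None])[:,:,::-1],None,fx=1,fy=1))
    ys,xs=np.where(m>0);print('area',st[i],'z med',np.median(P[ys,xs,2]))
    W=np.array([pt(c,a,b,z=z)[:2] for a,b in ct[:,0]],np.float32)
    rc=cv2.minAreaRect(W);print('rect',rc,'centroid',pt(c,*ce[i],z=z));return rc
E
python3 - <<'E'
from blk import *
s=r.observe();print(s['clock'],s['joints'],s['tool_pos'],s['wrist_force'],s['gripper_width'])
c=snap('top','t3.png');blk(c);c=snap('scene','s3.png');blk(c)
E
```

```text
9.4833 [-0.4703  0.1972 -0.4467  2.1856  1.0345  0.7154 -1.822 ] [0.4363 0.2544 0.3099] [ 0.803   0.6447 -0.5146] 0.013249681220836803
area [377 218  30  32 492] z med 0.01750956023236605
rect ((0.523068904876709, -0.1962379366159439), (0.06937848031520844, 0.0974985733628273), 50.81986618041992) centroid [ 0.5195 -0.2051  0.02  ]
area [349 193  46  21 530] z med 0.020195011916778804
rect ((0.5060924291610718, -0.2312210202217102), (0.1415778249502182, 0.08885113149881363), 44.2305793762207) centroid [ 0.5009 -0.2324  0.02  ]
```

{"op": "servo_tool", "data": {"commands": "-0.5 -0.5 0 0 0 -1 0;0 0 0 0 0 -1 0;0 0 0 0 0 -1 0;0 0 0 0 0 -1 0;0 0 0 0 0 -1 0;0 0 0 0 0 -0.83 0;0 0 0 0 0 0 0"}}

```text
clock: 10.17
tool_pos: [0.4263, 0.2543, 0.3099]
ee_rot: [1.319, 1.126, -1.3]
wrist_force: [0.9, -0.7, 0.0]
gripper_width: 0.0131
```

```bash
python3 - <<'E'
from blk import *
s=r.observe();print(s['clock'],s['joints'],s['tool_pos'],s['wrist_force'],s['gripper_width'])
p,Rc=cur();print(Rc.as_matrix())
E
```

```text
10.1667 [-0.174   0.312  -0.551   1.9136  0.213   0.9596 -0.9656] [0.4263 0.2543 0.3099] [ 0.8725 -0.6675  0.0224] 0.013145593558782665
[[ 0.0164  0.99   -0.1403]
 [-0.0026 -0.1403 -0.9901]
 [-0.9999  0.0166  0.0003]]
```

{"op": "servo_tool", "data": {"commands": "0 0.25 1 0 0 -0.15 0;0 0.25 1 0 0 0 0;0 0.25 1 0 0 0 0;0 0.25 1 0 0 0 0;0 0.25 1 0 0 0 0;0 0.25 1 0 0 0 0;0 0.25 1 0 0 0 0;0 0.25 1 0 0 0 0;0 0.25 1 0 0 0 0;0 0.25 1 0 0 0 0;0 0.25 1 0 0 0 0;0 0.25 1 0 0 0 0"}}

```text
clock: 11.17
tool_pos: [0.4503, 0.009, 0.3103]
ee_rot: [1.308, 1.136, -1.305]
wrist_force: [1.2, -0.0, -1.0]
gripper_width: 0.0133
```

{"op": "servo_tool", "data": {"commands": "0 0.25 1 0 0 0 0;0 0.25 1 0 0 0 0;0 0.25 1 0 0 0 0;0 0.25 1 0 0 0 0;0 0.25 1 0 0 0 0;0 0.25 1 0 0 0 0;0 0.25 1 0 0 0 0;0 0.25 1 0 0 0 0;0 0.25 1 0 0 0 0;0 0.25 1 0 0 0 0;0 0.2 0.6 0 0 0 0;0 0 0 0 0 0 0"}}

```text
clock: 12.17
tool_pos: [0.4755, -0.2098, 0.3106]
ee_rot: [1.311, 1.135, -1.309]
wrist_force: [-0.3, -0.2, -0.4]
gripper_width: 0.0133
```

```bash
python3 - <<'E'
from blk import *
s=r.observe();print(s['clock'],s['joints'],s['tool_pos'],s['wrist_force'],s['gripper_width'])
p,Rc=cur();print(Rc.as_matrix())
c=snap('wrist','w9.png')
E
```

```text
12.1667 [ 0.5618  0.3212 -0.2847  1.8642  0.11    0.9664  0.0895] [ 0.4755 -0.2098  0.3106] [-0.3346 -0.2399 -0.4382] 0.013299367111835126
[[ 0.0041  0.9903 -0.1387]
 [-0.003  -0.1387 -0.9903]
 [-1.      0.0045  0.0024]]
```

View pics/w9.png

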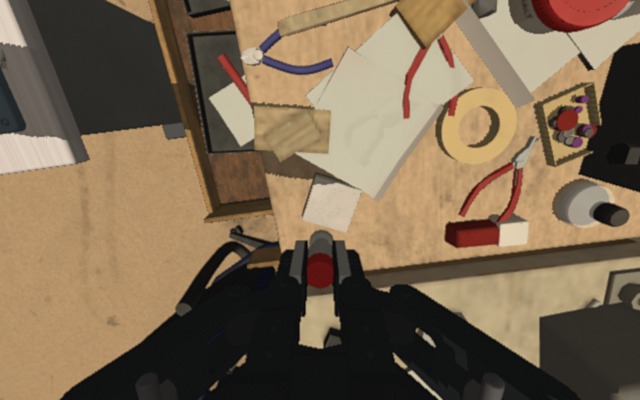

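```bash
python3 - <<'E'
from h import *
c=snap('wrist','w10.png');im=c['img']
cv2.imwrite('pics/w10z.png',cv2.resize(im[160:300,270:400][:,:,::-1],None,fx=4.2,fy=4.2,interpolation=cv2.INTER_NEAREST))
v,u=np.mgrid[:400,:640];d=c['depth'];K=c['K']
P=np.stack([(u-K[0,2])/K[0,0]*d,(v-K[1,2])/K[1,1]*d,d],-1)@c['pose'][:3,:3].T+c['pose'][:3,3]
m=(P[...,2]>.012)&(P[...,2]<.03)&(u>295)&(u<372)&(v>165)&(v<240)
m=cv2.morphologyEx(m.astype(np.uint8),cv2.MORPH_OPEN,np.ones((3,3)))
k,l,st,ce=cv2.connectedComponentsWithStats(m);i=1+st[1:,4].argmax();print(st[i],ce[i]);m=(l==i)
print('z',np.median(P[m][:,2]))
ct=max(cv2.findContours(m.astype(np.uint8),0,1)[0],key=cv2.contourArea)
W=np.array([pt(c,a,b,z=.02)[:2] for a,b in ct[:,0]],np.float32)
print(cv2.minAreaRect(W),pt(c,*ce[i],z=.02))
h=cv2.cvtColor(im,cv2.COLOR_RGB2HSV);print(h[203,332],h[235,330],h[215,380])
E
```

```text
[ 302  166   70   68 3139] [337.3386 196.6477]
z 0.020803874062456595
((0.4990261495113373, -0.24566036462783813), (0.10076221823692322, 0.07944073528051376), 64.70751190185547) [ 0.4954 -0.2462  0.02  ]
[ 17  49 208] [21 36 70] [ 17 104 193]
```

View pics/w10z.png

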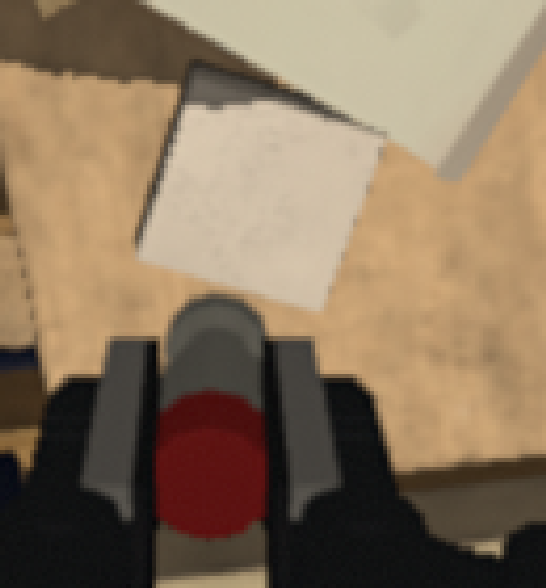

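```bash
python3 - <<'E'
from h import *
p,Rc=cur();c=snap('wrist','w11.png')
q=[pt(c,a,b,z=.02) for a,b in((317.6,176.7),(361.9,191.7),(346.9,233.8),(304,219.5))]
for i in range(4):print(q[i],np.linalg.norm(q[i]-q[(i+1)%4]))
C=np.mean(q,0);print(C,np.linalg.norm(q[0]-q[2]),np.linalg.norm(q[1]-q[3]))
print(to([C[0],C[1],p[2]],Rc))
E
```

```text
[ 0.4732 -0.2139  0.02  ] 0.06245794684517275
[ 0.5289 -0.2423  0.02  ] 0.06413607058604184
[ 0.5025 -0.3008  0.02  ] 0.0634854184229306
[ 0.4464 -0.2712  0.02  ] 0.06325582588364773
[ 0.4877 -0.257   0.02  ] 0.09169192978081887 0.08738976350894248
(array([0.0102, 0.9266, 2.4546]), array([ 0.012 , -0.0035, -0.0012]))
```

{"op": "servo_tool", "data": {"commands": "0 0.3 0.8 0 0.03 -0.04 0;0.5 0.3 0.8 0 0 0 0;1 0.3 0.85 0 0 0 0;1 0 0 0 0 0 0;1 0 0 0 0 0 0;1 0 0 0 0 0 0;1 0 0 0 0 0 0;1 0 0 0 0 0 0;1 0 0 0 0 0 0;0.8 0 0 0 0 0 0;0.5 0 0 0 0 0 0;0 0 0 0 0 0 0"}}

```text
clock: 13.32
tool_pos: [0.4866, -0.2559, 0.1335]
ee_rot: [1.31, 1.149, -1.306]
wrist_force: [0.0, 0.3, -0.6]
gripper_width: 0.0133
```

```bash
python3 - <<'E'
from h import *
s=r.observe();print(s['clock'],s['tool_pos'],s['wrist_force'],s['gripper_width'])
p,Rc=cur();print(Rc.as_matrix()[:,0])
c=snap('wrist','w12.png');c=snap('top','t12.png');
cv2.imwrite('pics/t12z.png',cv2.resize(c['img'][180:290,340:480][:,:,::-1],None,fx=4,fy=4,interpolation=cv2.INTER_CUBIC))
E
```

```text
13.3167 [ 0.4866 -0.2559  0.1335] [ 0.033   0.3077 -0.625 ] 0.01328109019283247
[-0.0019  0.0055 -1.    ]
```

View pics/w12.png

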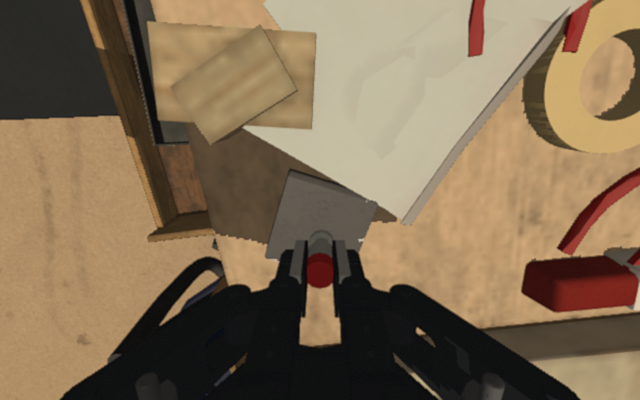

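View pics/t12z.png

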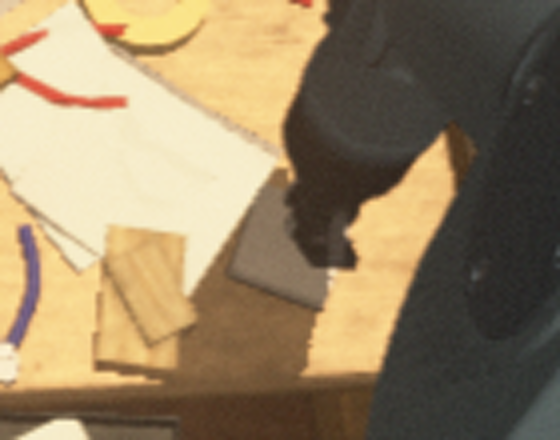

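```bash
python3 - <<'E'
from h import *
c=cv2.imread('pics/w12.png')
cv2.imwrite('pics/w12z.png',cv2.resize(c[155:295,250:400],None,fx=4,fy=4,interpolation=cv2.INTER_CUBIC))
E
```

```text
(no output)
```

View pics/w12z.png

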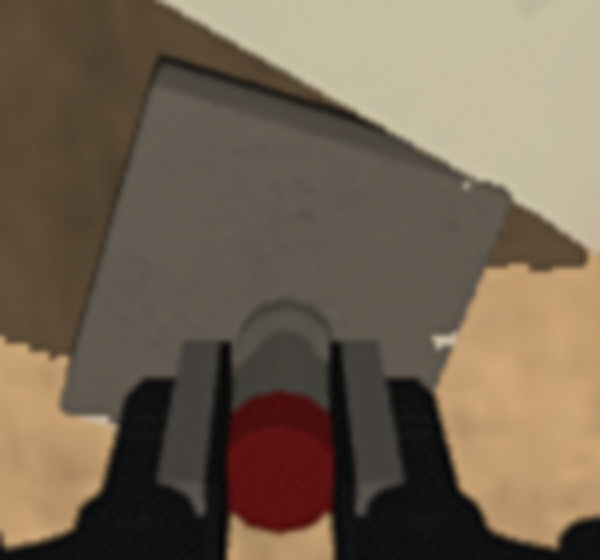

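```bash
python3 - <<'E'
from h import *
c=snap('wrist','w13.png')
f=lambda x,y,z:pt(c,250+(x+.5)/4-.5,155+(y+.5)/4-.5,z=z)
for n,x,y in(('TL',152,94),('TLup',160,62),('TR',508,193),('BL',62,408)):print(n,f(x,y,.02),f(x,y,.0))
TL,TR,BL=f(152,94,.02),f(508,193,.02),f(62,408,.02)
print(np.linalg.norm(TL-BL),np.linalg.norm(TL-TR),(TR+BL)/2)
p,Rc=cur();print(p,Rc.as_matrix()[:,0],p+Rc.as_matrix()[:,0]*.095)
d=c['depth'];v,u=np.mgrid[:400,:640];K=c['K']
P=np.stack([(u-K[0,2])/K[0,0]*d,(v-K[1,2])/K[1,1]*d,d],-1)@c['pose'][:3,:3].T+c['pose'][:3,3]
for x in(200,300):
  for y in range(60,200,8):
    a,b=250+x//4,155+y//4;print(x,y,P[b,a],c['img'][b,a])
E
```

```text
TL [ 0.471  -0.2197  0.02  ] [ 0.4681 -0.2242  0.    ]
TLup [ 0.4733 -0.2144  0.02  ] [ 0.4706 -0.2184  0.    ]
TR [ 0.5294 -0.2455  0.02  ] [ 0.5327 -0.2529  0.    ]
BL [ 0.4444 -0.2764  0.02  ] [ 0.4386 -0.2871  0.    ]
0.06270537888072752 0.06387169987515207 [ 0.4869 -0.261   0.02  ]
[ 0.4882 -0.2575  0.1362] [ 0.0025  0.003  -1.    ] [ 0.4885 -0.2572  0.0412]
200 60 [ 0.4785 -0.2188  0.0027] [51 42 32]
200 68 [ 0.4785 -0.2198  0.0051] [61 56 50]
200 76 [ 0.4788 -0.2201  0.0105] [77 72 64]
200 84 [ 0.4793 -0.22    0.0172] [81 75 66]
200 92 [ 0.4794 -0.2206  0.0204] [91 84 74]
200 100 [ 0.4793 -0.2218  0.0213] [101  93  83]
200 108 [ 0.479  -0.2232  0.0211] [99 92 81]
200 116 [ 0.4789 -0.2243  0.022 ] [100  93  83]
200 124 [ 0.4786 -0.226   0.0209] [100  92  82]
200 132 [ 0.4784 -0.2273  0.0213] [98 91 81]
200 140 [ 0.4782 -0.2287  0.0213] [98 90 80]
200 148 [ 0.4779 -0.2301  0.0212] [99 91 81]
200 156 [ 0.4777 -0.2317  0.0208] [97 89 80]
200 164 [ 0.4775 -0.2329  0.0215] [100  92  82]
200 172 [ 0.4772 -0.2345  0.0207] [101  93  83]
200 180 [ 0.477  -0.2359  0.0211] [99 92 82]
200 
[... 205 characters left out ...]
0.0014] [142 131 108]
300 84 [ 0.4961 -0.2262  0.001 ] [84 67 48]
300 92 [ 0.4959 -0.227   0.0037] [41 34 26]
300 100 [ 0.4957 -0.2279  0.0063] [63 59 51]
300 108 [ 0.4956 -0.2279  0.0119] [79 73 65]
300 116 [ 0.4955 -0.2276  0.0185] [81 74 66]
300 124 [ 0.4954 -0.2284  0.0207] [93 86 77]
300 132 [ 0.4952 -0.2297  0.0208] [98 91 81]
300 140 [ 0.495  -0.2311  0.0211] [98 90 80]
300 148 [ 0.4949 -0.2323  0.0217] [99 92 81]
300 156 [ 0.4947 -0.2336  0.0221] [100  93  82]
300 164 [ 0.4945 -0.2354  0.0209] [100  93  82]
300 172 [ 0.4943 -0.2369  0.0205] [97 90 80]
300 180 [ 0.4941 -0.2383  0.0207] [94 87 77]
300 188 [ 0.4939 -0.2395  0.0214] [97 89 79]
300 196 [ 0.4937 -0.2414  0.0201] [96 89 79]
```

{"op": "servo_tool", "data": {"commands": "0 -0.05 0.2 0 0 0 0;0.3 0 0 0 0 0 0;0.3 0 0 0 0 0 0;0.1 0 0 0 0 0 0;0 0 0 0 0 0 0;0 0 0 0 0 0 0"}}

```text
clock: 13.97
tool_pos: [0.4859, -0.2615, 0.121]
ee_rot: [1.311, 1.145, -1.306]
wrist_force: [0.4, -0.1, 0.0]
gripper_width: 0.0129
```

```bash
python3 - <<'E'
from h import *
ps=[]
for i in range(4):
    s=r.observe();ps.append(np.r_[s['tool_pos'],R.from_rotvec(s['ee_rot']).as_matrix()[:,0][:2],s['wrist_force']]);c=snap('wrist','w14.png')
print(np.array(ps),s['clock'])
cv2.imwrite('pics/w14z.png',cv2.resize(c['img'][155:295,250:400][:,:,::-1],None,fx=4,fy=4,interpolation=cv2.INTER_CUBIC))
E
```

```text
[[ 0.4859 -0.2615  0.121   0.0007  0.0038  0.4164 -0.1453  0.0119]
 [ 0.486  -0.2615  0.1212  0.0011  0.0036  0.1547  0.0675 -0.026 ]
 [ 0.4861 -0.2616  0.1213  0.0013  0.0035 -0.2335  0.1309 -1.2031]
 [ 0.4862 -0.2616  0.1214  0.0014  0.0034 -0.03    0.0831  0.4868]] 14.1167
```

View pics/w14z.png

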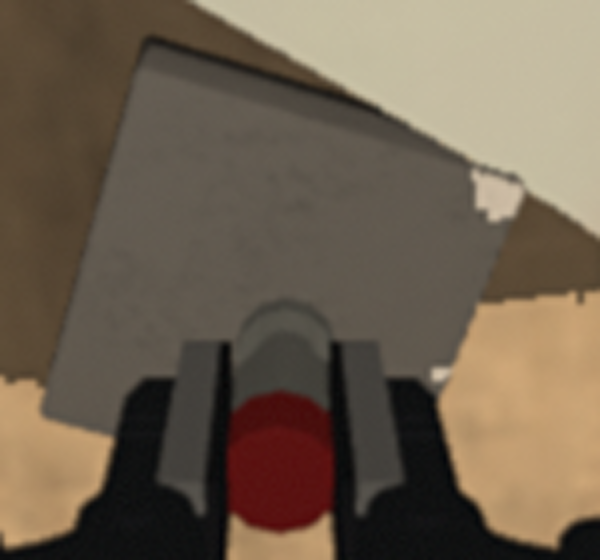

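{"op": "servo_tool", "data": {"commands": "0.1 0 0 0 -0.03 0 0;0.05 0 0 0 0 0 0;0.05 0 0 0 0 0 0;0 0 0 0 0 0 0"}}

```text
clock: 14.5
tool_pos: [0.486, -0.2616, 0.1173]
ee_rot: [1.309, 1.142, -1.308]
wrist_force: [-0.0, -0.2, 0.9]
gripper_width: 0.0131
```

{"op": "servo_tool", "data": {"commands": "0.03 0 0 0 0 0 0;0.03 0 0 0 0 0 0;0 0 0 0 0 0 0"}}

```text
clock: 14.75
tool_pos: [0.4861, -0.2616, 0.117]
ee_rot: [1.309, 1.142, -1.308]
wrist_force: [-2.8, 1.2, 11.8]
gripper_width: 0.0133
```

{"op": "servo_tool", "data": {"commands": "-0.02 0 0 0 0 0 0;0 0 0 0 0 0 0"}}

```text
clock: 14.92
tool_pos: [0.4861, -0.2616, 0.1171]
ee_rot: [1.309, 1.141, -1.308]
wrist_force: [-2.0, 1.6, 8.1]
gripper_width: 0.0132
```

```bash
python3 - <<'E'
from h import *
s=r.observe();print(s['clock'],s['wrist_force'],s['moment'],s['tool_pos'],R.from_rotvec(s['ee_rot']).as_matrix()[:,0])
c=snap('scene','s15.png')
cv2.imwrite('pics/s15z.png',cv2.resize(c['img'][160:240,340:440][:,:,::-1],None,fx=6,fy=6,interpolation=cv2.INTER_CUBIC))
E
```

```text
14.9167 [-1.957   1.6316  8.059 ] [ 0.2196  0.514  -0.0571] [ 0.4861 -0.2616  0.1171] [ 0.0009  0.0001 -1.    ]
```

View pics/s15z.png

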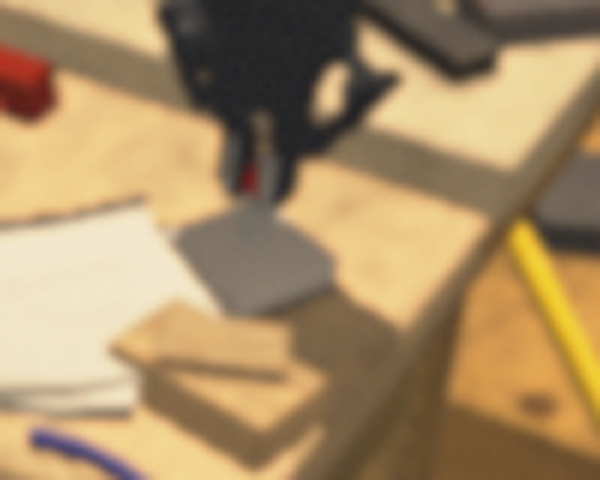

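{"op": "servo_tool", "data": {"commands": "-0.02 0 0 0 0 0 0;0 0 0 0 0 0 0", "squeeze": 20}}

```text
clock: 15.13
tool_pos: [0.4861, -0.2616, 0.1172]
ee_rot: [1.309, 1.142, -1.308]
wrist_force: [-0.6, 1.2, 5.5]
gripper_width: 0.0132
```

{"op": "servo_tool", "data": {"commands": "0 0 0 0 0 0 0.2;0 0 0 0 0 0 0.25;0 0 0 0 0 0 0.3;0 0 0 0 0 0 0.35;0 0 0 0 0 0 0.4;0 0 0 0 0 0 0.4"}}

```text
clock: 15.63
tool_pos: [0.486, -0.2616, 0.1168]
ee_rot: [1.309, 1.142, -1.308]
wrist_force: [-0.7, 0.9, 0.5]
gripper_width: 0.0343
```

```bash
python3 - <<'E'
from h import *
s=r.observe();print(s['clock'],s['wrist_force'],s['gripper_width'])
c=snap('wrist','w16.png')
cv2.imwrite('pics/w16z.png',cv2.resize(c['img'][155:295,250:400][:,:,::-1],None,fx=4,fy=4,interpolation=cv2.INTER_CUBIC))
E
```

```text
15.6333 [-0.6963  0.8961  0.5256] 0.03431282015478621
```

View pics/w16z.png

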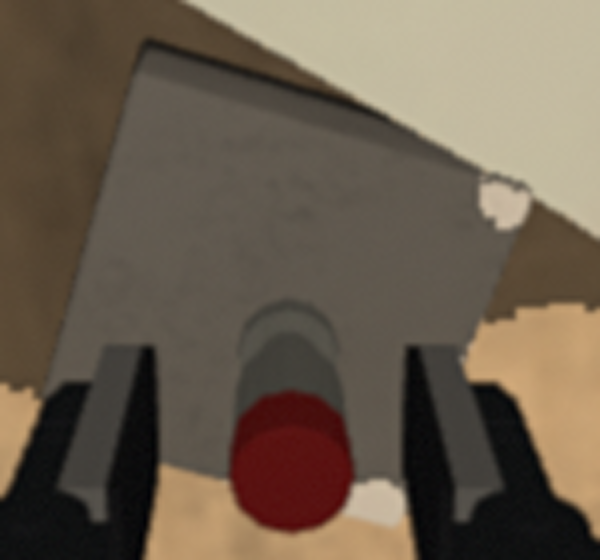

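The stamp stands free between the open jaws. I retreat straight up and check.

{"op": "servo_tool", "data": {"commands": "-0.3 0 0 0 0 0 0.4;-0.5 0 0 0 0 0 0.4;-1 0 0 0 0 0 0.4;-1 0 0 0 0 0 0.4;-1 0 0 0 0 0 0.4;-1 0 0 0 0 0 0.4;-1 0 0 0 0 0 0.4;-1 0 0 0 0 0 0.4;0 0 -1 0 0 0 0.4;0 0 -1 0 0 0 0.4;0 0 -1 0 0 0 0.4;0 0 0 0 0 0 0.4"}}

```text
clock: 16.68
tool_pos: [0.495, -0.1976, 0.2542]
ee_rot: [1.307, 1.145, -1.302]
wrist_force: [0.7, 0.8, 0.1]
gripper_width: 0.0341
```

```bash
python3 - <<'E'
from caps import *
s=r.observe();print(s['clock'],s['tool_pos'],s['wrist_force'])
c=snap('wrist','w17.png');d=c['depth'];v,u=np.mgrid[:400,:640];K=c['K']
P=np.stack([(u-K[0,2])/K[0,0]*d,(v-K[1,2])/K[1,1]*d,d],-1)@c['pose'][:3,:3].T+c['pose'][:3,3]
m=(abs(P[...,0]-.486)<.03)&(abs(P[...,1]+.26)<.03)
t=m&(P[...,2]>.055);print('cap top',np.median(P[t],0),t.sum(),P[t][:,2].max())
c=snap('scene','s17.png')
a=cv2.resize(c['img'][150:330,220:440][:,:,::-1],None,fx=3.6,fy=3.2,interpolation=cv2.INTER_CUBIC);cv2.imwrite('pics/s17z.png',a)
w=cv2.imread('pics/w17.png')
E
```

```text
16.6833 [ 0.495  -0.1976  0.2542] [0.6754 0.7865 0.0607]
cap top [ 0.4869 -0.2617  0.0614] 208 0.06314721719633576
```

View pics/w17.png

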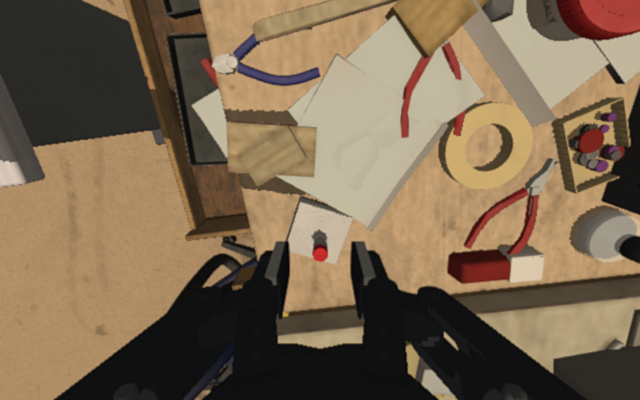

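View pics/s17z.png

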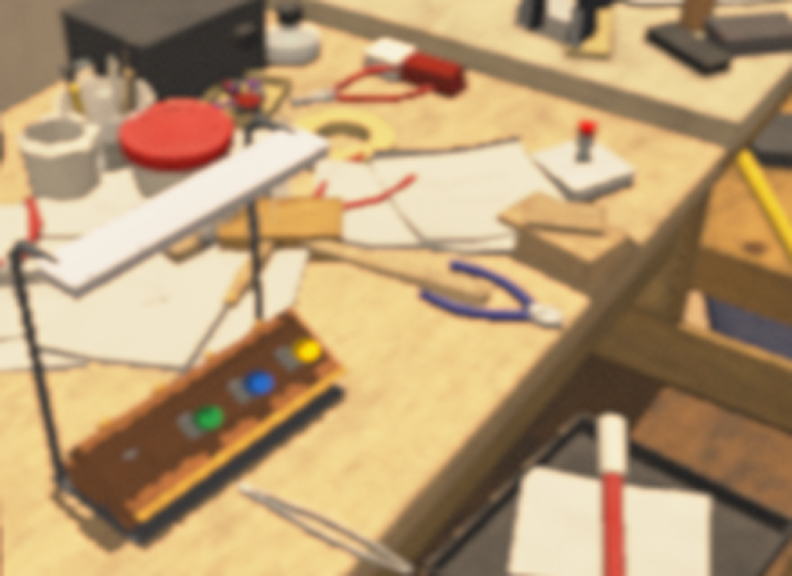

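```bash
python3 -c "
from station import r
print(r.sign_off())"
```

```text
the job is handed in; nothing more can be done
None
```

The red-capped stamp now stands upright, cap up, on the bench block. I handed the job in at about 16.8 s of the 45 s allowed.

- **Pull:** I gripped the stamp with the tool tilted about 35 degrees, in line with the pocket. About 10.6 N was read at the end of one step of the pull, and there was no visible slip.
- **Set-down:** I lowered the stamp until contact was felt. That peaked at 11.8 N at the end of a step, and I eased it to about 5.5 N before opening the jaws.
- **Position:** The last check put the cap top at (0.487, -0.262) and 61 mm high, against 60 mm expected. The block's centre measured (0.487, -0.261), so the offset is about 1 mm. The cameras are only good to about 2 mm.
- **Rest of the scene:** The final pictures show the green, blue and yellow stamps still seated. The block and the other things on the bench look unmoved, judged by eye only. The gripper is clear of everything.

Two readings disagreed with the given sizes:
- **Block:** Its top measured 63–64 mm across against the stated 67 mm. I put that down to bevelled edges or pixel error, and the centre agreed across views to about 4 mm.
- **Grip:** The jaw opening read 13 mm on a cap 16.6 mm across. I think the pads were compressed, and the hold was firm.

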